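# Stock the wet-mount carrier

## Task

Stock the carrier for wet-mount slides from the things standing along the front of the bench (not from those on the shelf or far to the right): stand the amber stain dropper in the orange-amber insert, the blue stain dropper in the blue insert and the big amber bottle with the red cap in the large white insert, and lay the small white box of cover slips in the square recess of the grey insert, each fully down on its insert's floor and upright. Set things down without dropping or toppling them, and leave the pink dropper and the black-capped bottle standing where they are, because they are not for this job.

Things in the scene. Friction and masses are not known exactly. Their poses are not given: they have to be found in the camera images.
- amber_dropper: Dropper bottle of amber-brown stain with a black collar and black rubber bulb. Upright, 36 mm in diameter and 97 mm tall: straight glass body to about 45 mm up, shoulder to 60 mm, collar about 22 mm wide to 72 mm, rubber bulb 13 mm wide to the top. About 60 g. Grip it round the body, fingertips about 30 mm up. Origin: centre of its underside; z up its axis.
- blue_dropper: Dropper bottle of pale blue stain with a black collar and a red rubber bulb. Upright, 36 mm in diameter and 97 mm tall: straight glass body to about 45 mm up, shoulder to 60 mm, collar about 22 mm wide to 72 mm, rubber bulb 13 mm wide to the top. About 60 g. Grip it round the body, fingertips about 30 mm up. Origin: centre of its underside; z up its axis.
- pink_dropper: Look-alike, not wanted: dropper bottle of dull red-pink stain with a white collar and a black rubber bulb. Upright, 36 mm in diameter and 97 mm tall: straight glass body to about 45 mm up, shoulder to 60 mm, collar about 22 mm wide to 72 mm, rubber bulb 13 mm wide to the top. About 60 g. Origin: centre of its underside; z up its axis.
- red_cap_bottle: Larger amber bottle with a red screw cap of mounting fluid, standing near the front of the bench. Upright, 62 mm in diameter and 130 mm tall: straight glass body to about 75 mm up, then a shoulder and the cap (about 40 mm wide). About 0.33 kg. Grip it round the body, fingertips about 62 mm up. Origin: centre of its underside; z up its axis.
- black_cap_bottle: Look-alike, not wanted: larger amber bottle with a black screw cap. Upright, 62 mm in diameter and 130 mm tall: straight glass body to about 75 mm up, then a shoulder and the cap (about 40 mm wide). About 0.33 kg. Origin: centre of its underside; z up its axis.
- slip_box: Small white plastic box of cover slips, 32 mm by 32 mm and 19 mm high, lying flat, closed, about 30 g. Grip it from one side to the other by its upper 11 mm, so that the fingertips clear the lip of its insert. Origin: centre of its underside; x and y along its sides, z up.
- insert_amber: Orange-amber insert, 80 mm square foot with a round flared collar, inside 46 mm in diameter at the floor and 52 mm at the mouth, 26 mm high over the origin. Fixed, one of four 84 mm apart along y, any order, in an aluminium carrier (98 x 350 mm, rim 14 mm high, 36 mm high end handles). Floor 4 mm above the origin. Origin: centre of underside, 4 mm above the bench; y along the row, z up.
- insert_blue: Blue insert, 80 mm square foot with a round flared collar, inside 46 mm in diameter at the floor and 52 mm at the mouth, 26 mm high over the origin. Fixed, one of four 84 mm apart along y, any order, in an aluminium carrier (98 x 350 mm, rim 14 mm high, 36 mm high end handles). Floor 4 mm above the origin. Origin: centre of underside, 4 mm above the bench; y along the row, z up.
- insert_white: White insert, 80 mm square foot with a round flared collar, inside 71 mm in diameter at the floor and 76 mm at the mouth, 26 mm high over the origin. Fixed, one of four 84 mm apart along y, any order, in an aluminium carrier (98 x 350 mm, rim 14 mm high, 36 mm high end handles). Floor 4 mm above the origin. Origin: centre of underside, 4 mm above the bench; y along the row, z up.
- insert_dish: Grey insert, 80 mm square with a shallow square recess, 46 mm by 46 mm inside, with a lip 5 mm above its floor (9 mm over the origin), its sides along x and y. Fixed, one of four 84 mm apart along y, any order, in an aluminium carrier (98 x 350 mm, rim 14 mm high, 36 mm high end handles). Floor 4 mm above the origin. Origin: centre of underside, 4 mm above the bench; y along the row, z up.
There are look-alikes about, which are no part of the job. Leave any green look-alike of the amber_dropper alone.

How it is judged:
At the end, for the whole second after the job is handed in: Each of the four things on its insert's floor (underside 1 to 7 mm over the insert's origin), within 10 mm of its middle (the box 12 mm), within 0.1 rad of upright, released, at rest; pink dropper and black-capped bottle upright, within 20 mm of where they stood (horizontal distance between amber_dropper and insert_amber below 0.01 m and z of amber_dropper in the frame of insert_amber between 0.001 and 0.007 m and angle between each of amber_dropper, blue_dropper, red_cap_bottle, slip_box, pink_dropper, black_cap_bottle's own z axis and vertical below 0.1 rad and linear speed of each of amber_dropper, blue_dropper, red_cap_bottle, slip_box, pink_dropper, black_cap_bottle below 0.02 m/s and horizontal distance between blue_dropper and insert_blue below 0.01 m and z of blue_dropper in the frame of insert_blue between 0.001 and 0.007 m and horizontal distance between red_cap_bottle and insert_white below 0.01 m and z of red_cap_bottle in the frame of insert_white between 0.001 and 0.007 m and horizontal distance between slip_box and insert_dish below 0.012 m and z of slip_box in the frame of insert_dish between 0.001 and 0.007 m and distance of each of pink_dropper, black_cap_bottle from where it was at the start of the episode below 0.02 m); the robot touches nothing.
It fails at once if the pink dropper was shifted by more than 30 mm or toppled (distance of pink_dropper from where it was at the start of the episode above 0.03 m or angle between pink_dropper's own z axis and vertical above 0.5 rad).
It fails at once if the black-capped bottle was shifted by more than 30 mm or toppled (distance of black_cap_bottle from where it was at the start of the episode above 0.03 m or angle between black_cap_bottle's own z axis and vertical above 0.5 rad).
It fails at once if a bottle or the box was dropped, thrown or toppled ((contact force between the fingers and amber_dropper below 0.02 N and linear speed of amber_dropper above 0.7 m/s) or (contact force between the fingers and blue_dropper below 0.02 N and linear speed of blue_dropper above 0.7 m/s) or (contact force between the fingers and red_cap_bottle below 0.02 N and linear speed of red_cap_bottle above 0.7 m/s) or (contact force between the fingers and slip_box below 0.02 N and linear speed of slip_box above 0.7 m/s) or angle between any of amber_dropper, blue_dropper, red_cap_bottle, slip_box's own z axis and vertical above 1 rad).
It also fails if it takes over 106 s, if anything falls off the work surface, if the arm or the gripper's body presses on something with over 40 N, if the wrist force passes 120 N, or if a joint passes its speed limit or range.

## Robot

A 6-joint arm with a two-finger parallel gripper is mounted at the origin on a cart in front of the work surface, level with it; the furniture and walls round the work are solid. World frame = base frame: x ahead of the robot, y to its left, z up, the work surface at z = 0. Lengths are in m, angles in rad, forces in N, time in s.
With the tool pointing down it reaches from about 0.3 to 0.85 m from the base axis. Payload 5.4 kg.
Tool frame: the origin (TCP) lies on the centre line of the jaws, within the pads' length; the fingertips stand 25 mm ahead of it and the grasp point (between the pads) lies 6 mm ahead of it; z points along the fingers, y is the line along which they close (so a half turn about z gives the same grasp; the last joint's range is limited). The gripper opens to 85 mm and grips with 20 to 120 N. Pads are 22 mm wide; open, the fingers measure 114 mm over their backs; the gripper's body (76 mm by 85 mm) begins 54 mm behind the grasp point. The pads swing forward as they close: fully open they stand 13 mm farther back than shut.
Start: joints at [0.942, 0.158, 1.597, -0, 1.386, -0.21], TCP at [0.234, 0.525, 0.256] pointing down, gripper open.
Joint ranges: [-2.91, 2.91], [-0.94, 2.29], [0.18, 2.7], [-1.29, 4.43], [0.17, 2.64], [-3, 3]. Speed limits (rad/s): [2.57, 2.57, 3.14, 3.14, 3.14, 3.14].

## Interface

Orientations are given as a rotation vector (axis times angle).
In Python, from cell import arm, read_camera, camera_model gives the robot as it stands.
- The arm moves only by the tool drive_tool, never from a script. Its argument "moves" is a list of rows, each a list of 7 numbers: the closure, from 0 (fully open) to 1 (shut), then the shift along the tool's x, y, z scaled (see below), then the turn, a rotation vector about the tool's x, y, z scaled (see below). In form: [[jaw, dx, dy, dz, rx, ry, rz], ...]. A call has 1 to 20 rows; each row shifts and turns the commanded pose from where the row before left it, along the tool's axes as they then stand; what a row does not reach is not made up. The controller multiplies each number of a shift by 40 mm and each number of a turn by 0.12 rad. A row lasts 1/10 s, in which the tool goes at most 50 mm and 8.59 degrees, less where a joint would pass 70% of its speed; a pose out of reach is approached as far as the arm can. A call with a number of a shift or a turn outside -1 to 1 is refused whole. A call with a gripper value outside its range is refused whole. The fingers move at their own pace and stop on an object; "squeeze" is the grip in N (left out, the last holds). Time passes only in rows, so rows that do not move let the fingers close. It gives the time, the measured TCP pose, the force, the opening and the grip force at its end, in the units of the state.
- arm.get_state(): the state, without advancing time (a new reading comes with each control period).
- read_camera(name): name is "scene" or "top"; returns the picture (400x640x3 uint8, red, green, blue); there is no depth.
- camera_model(name): a dict with "fov_y" (degrees; the focal length in pixels is half the picture's height over the tangent of half this angle, whatever the lens; pixels are square), "cx", "cy" (the principal point, pixels), "world_from_camera" (4x4, takes a point from camera to world coordinates). Camera axes: x right, y up, looking along -z (the intrinsics and any distortion apply to the point x, -y, -z); pixel columns grow to the right and rows downward; lengths in m; the calibration is good to about 2 mm. A picture is of the moment at which its call begins. camera_model takes no time and is no camera call.
- arm.close_job(): hands the job in; it is judged then, once.
The state is a dict: "time": time; "qpos": joint angles; "qvel": joint speeds; "tau": joint torques, N m; "eef_pos": TCP position; "orientation": TCP orientation; "force": force on the tool from outside, world axes, zero at the start; "torque": the same for the moment, N m; "opening": opening from 0.0 (shut) to 1.0 (fully open); "grasp_force": force on a finger pad.
Only numpy, scipy, OpenCV 4.12 (cv2) and the standard library are available. Lean on these libraries where they do the work, as an engineer would, in place of code of your own. Each camera call takes 0.05 s, during which the arm holds its last target. There are 200 camera calls.

## Working session

There is one attempt and no reset: what is moved stays moved. The work goes in short steps, Python scripts to look and compute and a tool call to move; the robot and the scene stay as the last step left them, time stands still between calls to the robot, and variables do not carry over. Pictures are saved under pics/ and viewed, at most 14 in all, crops included, and the job is handed in when it is done.

Besides the shell and the picture viewer there is one more tool, called after "Request:" as name(argument=value, ...) on one line, values as JSON. drive_tool: Moves the arm, as the interface text tells. Its arguments: {"type":"object","properties":{"moves":{"type":"array"},"squeeze":{"type":"number"}},"required":["moves"]}

```bash
mkdir -p pics
python3 - <<'E'
from cell import arm, read_camera, camera_model
import cv2
for n in("scene","top"):
    im=read_camera(n); cv2.imwrite(f"pics/{n}0.png",im[:,:,::-1]); print(n,camera_model(n))
s=arm.get_state(); print(s)
E
```

```text
scene {'fov_y': 49.4790143398781, 'cx': 322.24683805624454, 'cy': 193.83423793260636, 'world_from_camera': array([[ 0.84410017,  0.25388751, -0.4722669 , -0.13091926],
       [-0.53563068,  0.35921522, -0.76424093, -1.17977078],
       [-0.02438577,  0.89805655,  0.43920357,  0.65470814],
       [ 0.        ,  0.        ,  0.        ,  1.        ]])}
top {'fov_y': 49.745365845381556, 'cx': 319.01518172355486, 'cy': 193.81176470661174, 'world_from_camera': array([[ 0.02978465,  0.99651583, -0.07790432,  0.40623079],
       [-0.99952422,  0.0303179 ,  0.00567101, -0.12677994],
       [ 0.00801315,  0.07769834,  0.99694471,  1.40675018],
       [ 0.        ,  0.        ,  0.        ,  1.        ]])}
{'time': 0.1, 'qpos': array([ 9.41906518e-01,  1.59041672e-01,  1.59811109e+00, -4.97230975e-06,
        1.38618161e+00, -2.10097561e-01]), 'qvel': array([-0.0003192 , -0.00244791, -0.00187994,  0.00202969,  0.00118658,
       -0.00075205]), 'tau': array([-4.73784416e-05, -3.96990538e+01, -3.32338142e+01, -2.18564142e-04,
        4.17786141e-03,  1.00448742e-05]), 'eef_pos': array([0.23354793, 0.52488878, 0.25538165]), 'orientation': array([-6.52892365e-01, -3.07227944e+00,  2.50124791e-03]), 'force': array([-0.77963737,  0.39822811, -0.11560412]), 'torque': array([-0.02086634,  0.00933885, -0.04738182]), 'grasp_force': 0.0, 'opening': 1.0032398233613276}
```

View pics/scene0.png

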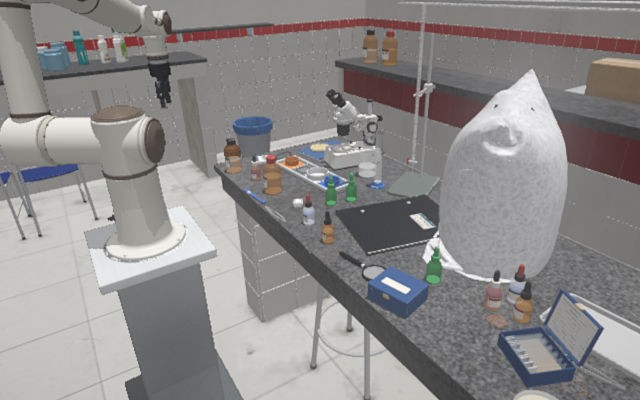

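View pics/top0.png

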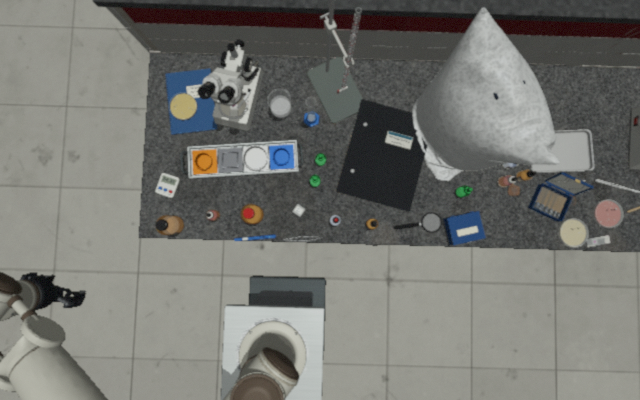

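The scene view shows the row along the front edge. In the top view, with (column, row): black-cap bottle ~(170,226), pink dropper (212,215), red-cap bottle (252,214), box (299,210), blue dropper (335,220), amber dropper (371,224). The carrier inserts run from orange (204,161) through grey (230,160) and white (256,158) to blue (282,157).

```bash
cat > h.py <<'E'
import numpy as np, cv2
from cell import arm, read_camera, camera_model
def K(n):
    m=camera_model(n); f=200/np.tan(np.radians(m["fov_y"]/2)); return m,f
def px2w(n,u,v,z):
    m,f=K(n); T=m["world_from_camera"]
    d=T[:3,:3]@np.array([(u-m["cx"])/f,-(v-m["cy"])/f,-1]); o=T[:3,3]
    return o+d*(z-o[2])/d[2]
def w2px(n,p):
    m,f=K(n); T=m["world_from_camera"]; c=T[:3,:3].T@(np.array(p)-T[:3,3])
    return np.array([m["cx"]+f*c[0]/-c[2], m["cy"]+f*c[1]/c[2]])
E
python3 - <<'E'
from h import *
t=cv2.imread("pics/top0.png"); s=cv2.imread("pics/scene0.png")
cv2.imwrite("pics/tc.png",cv2.resize(t[135:250,145:395],None,fx=3.2,fy=3.2,interpolation=cv2.INTER_CUBIC))
cv2.imwrite("pics/sc.png",cv2.resize(s[125:255,215:415],None,fx=4,fy=4,interpolation=cv2.INTER_CUBIC))
for c in [(187,149),(187,178),(298,142),(299,171),(204,161),(282,157)]: print(c,px2w("top",*c,0.02))
print(px2w("top",147,240,0),px2w("top",600,250,0))
E
```

```text
(187, 149) [0.6472623  0.29756775 0.02      ]
(187, 178) [0.55278095 0.29250761 0.02      ]
(298, 142) [ 0.68152495 -0.06128744  0.02      ]
(299, 171) [ 0.58664714 -0.06771119  0.02      ]
(204, 161) [0.60974907 0.24060526 0.02      ]
(282, 157) [ 0.63065999 -0.01108611  0.02      ]
[0.34950599 0.41673322 0.        ] [ 0.36061243 -1.05442348  0.        ]
```

View pics/tc.png

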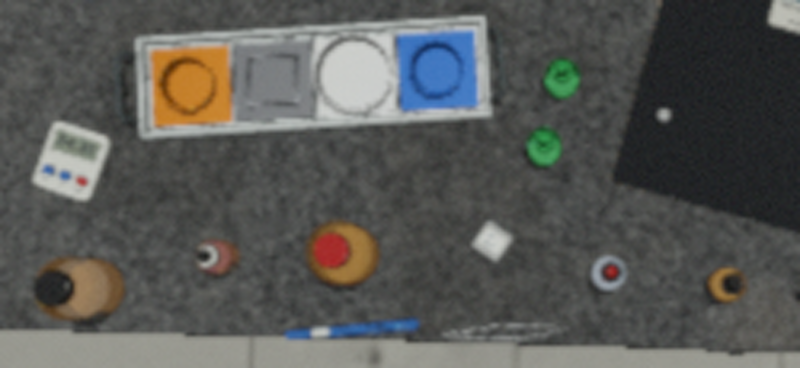

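View pics/sc.png

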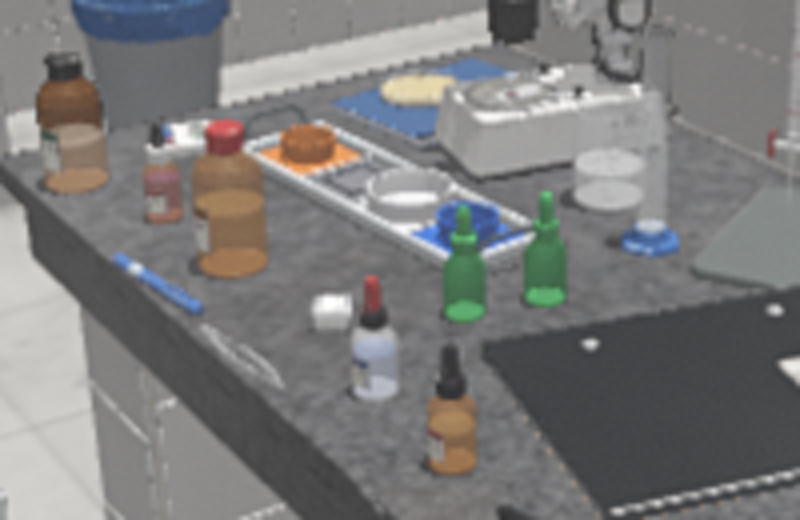

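Crops: the top crop (×3.2, offset 145,135) shows the ring centres at orange (188,84), white (355,75) and blue (437,70), with the grey recess at (272,79). The scene crop (×4, offset 215,125) shows the droppers' bulb tips and bases. Next I project both and compare.

```bash
cat > m.py <<'E'
from h import *
np.set_printoptions(precision=4,suppress=True)
T=lambda X,Y:(145+X/3.2,135+Y/3.2); S=lambda X,Y:(215+X/4,125+Y/4)
for n,t,s in [("amber",[(733,283,.097)],[(452,463,0),(450,350,.095)]),("blue",[(611,271,.097)],[(375,388,0),(372,281,.095)]),
 ("red",[(330,250,.13)],[(232,262,0),(225,127,.13)]),("box",[(491,241,.019)],[(332,312,.01)]),
 ("pink",[(208,255,.097)],[(163,213,0),(158,125,.095)]),("black",[(54,287,.13)],[(76,182,0),(64,60,.13)]),
 ("iA",[(188,84,.03)],[(308,132,.03)]),("iG",[(272,79,.009)],[]),("iW",[(355,75,.03)],[(408,183,.03)]),("iB",[(437,70,.03)],[(468,213,.03)]),
 ("green1",[],[(465,308,0)]),("green2",[],[(545,292,0)])]:
  print(n,*[px2w("top",*T(a,b),z)[:2] for a,b,z in t],"| scene",*[px2w("scene",*S(a,b),z)[:2] for a,b,z in s])
im=cv2.imread("pics/top0.png"); hsv=cv2.cvtColor(im,cv2.COLOR_BGR2HSV)
for n,lo,hi,roi in [("orange",(8,180,120),(20,255,255),(185,145,225,180)),("bluesq",(100,120,80),(125,255,255),(265,140,300,175)),("box",(0,0,170),(180,60,255),(288,202,310,220))]:
  x0,y0,x1,y1=roi; m=cv2.inRange(hsv[y0:y1,x0:x1],lo,hi); p=np.argwhere(m)[:,::-1].astype(np.float32)+[x0,y0]
  r=cv2.minAreaRect(p.astype(np.float32)); print(n,r,p.mean(0),px2w("top",*r[0],.008 if n!="box" else .019),[px2w("top",*q,.008)[:2] for q in cv2.boxPoints(r)])
E
python3 m.py
```

```text
amber [ 0.4236 -0.3038] | scene [ 0.4255 -0.3033] [ 0.4211 -0.3108]
blue [ 0.4315 -0.1879] | scene [ 0.4352 -0.1812] [ 0.4318 -0.1897]
red [0.4424 0.0736] | scene [0.4459 0.0819] [0.4451 0.0719]
box [ 0.4595 -0.0701] | scene [ 0.4615 -0.0696]
pink [0.4352 0.1938] | scene [0.4407 0.2153] [0.4364 0.1958]
black [0.4008 0.3256] | scene [0.4022 0.3341] [0.3997 0.3185]
iA [0.6074 0.2387] | scene [0.6159 0.2493]
iG [0.6183 0.1591] | scene
iW [0.6218 0.0717] | scene [0.6286 0.0817]
iB [ 0.6294 -0.0105] | scene [ 0.6361 -0.0069]
green1 | scene [ 0.5645 -0.1096]
green2 | scene [ 0.6356 -0.1237]
orange ((204.42385864257812, 161.4340057373047), (21.730350494384766, 22.30032730102539), 85.91438293457031) [204.5383 161.6783] [0.6101 0.2423 0.008 ] [array([0.642 , 0.2828]), array([0.6495, 0.2105]), array([0.5783, 0.202 ]), array([0.5709, 0.274 ])]
bluesq ((281.1446533203125, 156.6030731201172), (22.964588165283203, 23.408348083496094), 86.8201675415039) [281.15   156.6463] [ 0.6338 -0.0072  0.008 ] [array([0.6683, 0.0344]), array([ 0.675, -0.042]), array([ 0.5994, -0.0488]), array([0.5928, 0.0273])]
box ((298.26922607421875, 209.8461456298828), (8.043152809143066, 7.211102485656738), 33.6900634765625) [298.3729 209.8814] [ 0.4609 -0.0695  0.019 ] [array([ 0.4584, -0.0518]), array([ 0.4782, -0.0641]), array([ 0.4644, -0.0863]), array([ 0.4446, -0.074 ])]
```

Run:
```python
from h import *
ims=np.mean([read_camera("top").astype(float) for _ in range(6)],0).astype(np.uint8)[:,:,::-1]
a=ims[138:184,183:303]; b=ims[200:235,240:380]
cv2.imwrite("pics/car.png",np.vstack([cv2.resize(a,(780,299),interpolation=cv2.INTER_CUBIC),cv2.resize(b,(780,195),interpolation=cv2.INTER_CUBIC)]))
```

```text
(no output)
```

View pics/car.png

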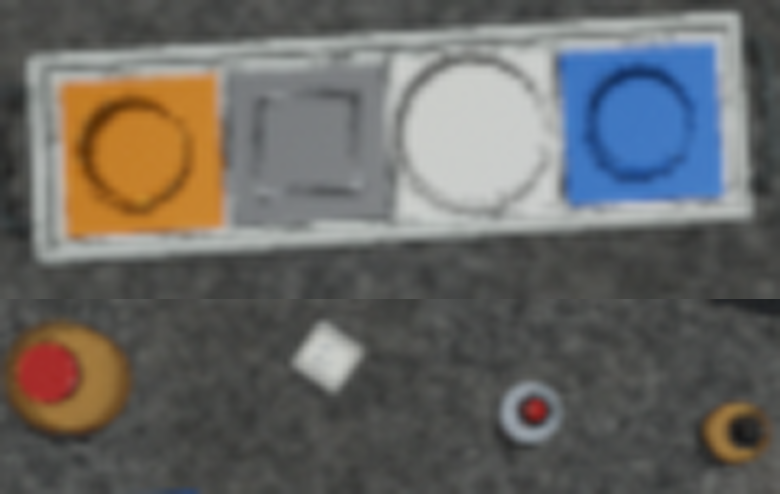

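The composite shows the rim corners at about (28,57), (741,13), (751,216) and (40,263). Ring centres are orange (136,155), white (472,133) and blue (640,123). Below are the red cap at (47,374), the box at (328,357) and the bulbs at (535,410) and (746,431).

Run:
```python
from h import *
np.set_printoptions(precision=4,suppress=True)
A=lambda X,Y,z:px2w("top",183+(X+.5)/6.5-.5,138+(Y+.5)/6.5-.5,z)[:2]
B=lambda X,Y,z:px2w("top",240+(X+.5)/5.571-.5,200+(Y-298.5)/5.571-.5,z)[:2]
c=[A(*p,.014) for p in[(28,57),(741,13),(751,216),(40,263)]]; print("rim",c,np.mean(c,0))
for n,p in dict(oSq=(144,155.5,.008),bSq=(640,125,.008),oR=(136,155,.03),wR=(472,133,.03),bR=(640,123,.03),gR=(307,144,.013)).items(): print(n,A(*p))
for n,p in dict(box=(328,357,.019),blue=(535,410,.095),amber=(746,431,.095),red=(47,374,.13),bluebody=(530,413,.045),redbody=(72,379,.07)).items(): print(n,B(*p))
q=[B(*p,.019) for p in[(324,320),(365,352),(333,394),(292,358)]]; print(q,[np.degrees(np.arctan2(*(q[i-3]-q[i])[::-1])) for i in range(4)])
s=arm.get_state(); from scipy.spatial.transform import Rotation as R; print(R.from_rotvec(s["orientation"]).as_matrix(),s["time"])
```

```text
rim [array([0.657 , 0.3002]), array([ 0.6906, -0.0561]), array([ 0.588 , -0.0646]), array([0.5535, 0.2887])] [0.6223 0.1171]
oSq [0.6099 0.2413]
bSq [ 0.6331 -0.0069]
oR [0.6069 0.2395]
wR [0.623  0.0741]
bR [ 0.6306 -0.0088]
gR [0.6175 0.1589]
box [ 0.4605 -0.0702]
blue [ 0.432 -0.187]
amber [ 0.424  -0.3023]
red [0.4426 0.0739]
bluebody [ 0.4312 -0.1865]
redbody [0.442  0.0694]
[array([ 0.4818, -0.0671]), array([ 0.464 , -0.0914]), array([ 0.4392, -0.0738]), array([ 0.4593, -0.0494])] [np.float64(-126.21213802500658), np.float64(144.5146152967736), np.float64(50.53810548929921), np.float64(-38.207672604614224)]
[[-0.9136  0.4067 -0.0002]
 [ 0.4067  0.9136 -0.0002]
 [ 0.0001 -0.0003 -1.    ]] 0.4
```

Request:
drive_tool(moves=[[0,0,0,0,0,0,0.965],[0,0,0,0,0,0,0.965],[0,-0.845,-0.525,0,0,0,0],[0,-0.845,-0.525,0,0,0,0],[0,-0.845,-0.525,0,0,0,0],[0,-0.845,-0.525,0,0,0,0],[0,-0.845,-0.525,0,0,0,0],[0,-0.845,-0.525,0,0,0,0],[0,-0.845,-0.525,0,0,0,0],[0,-0.845,-0.525,0,0,0,0],[0,-0.845,-0.525,0,0,0,0],[0,-0.845,-0.525,0,0,0,0],[0,-0.845,-0.525,0,0,0,0],[0,-0.845,-0.525,0,0,0,0],[0,-0.845,-0.525,0,0,0,0],[0,-0.845,-0.525,0,0,0,0],[0,-0.845,-0.525,0,0,0,0],[0,-0.845,-0.525,0,0,0,0],[0,0,0,0,0,0,0],[0,0,0,0,0,0,0]], squeeze=25)

```text
time: 2.4
eef_pos: [0.4607, -0.0699, 0.2562]
orientation: [-1.006, -2.975, -0.001]
force: [0.2, 0.5, -0.9]
opening: 1.003
grasp_force: 0.0
```

```bash
cat > go.py <<'E'
from h import *; import sys
from scipy.spatial.transform import Rotation as R
np.set_printoptions(precision=4,suppress=True)
s=arm.get_state(); M=R.from_rotvec(s["orientation"]).as_matrix()
print("t",s["time"],"pos",s["eef_pos"],"yaw",np.degrees(np.arctan2(M[1,1],M[0,1])),"tilt",np.degrees(np.arccos(-M[2,2])),"op",s["opening"],"gf",s["grasp_force"],"F",s["force"])
a=[float(x) for x in sys.argv[1:]]
if a:
  p=np.array(a[:3]); d=M.T@(p-s["eef_pos"])/.04; print("to target, units:",d,"len",np.linalg.norm(d))
  if len(a)>3:
    y=np.radians(a[3]); Y=np.array([np.cos(y),np.sin(y),0]); X=np.array([-Y[1],Y[0],0]); N=np.c_[X,Y,[0,0,-1]]
    print("turn units:",(M.T@N and 0) if 0 else R.from_matrix(M.T@N).as_rotvec()/.12,"shift after turn:",N.T@(p-s["eef_pos"])/.04)
E
python3 go.py .4605 -.070 .033 52.7
```

```text
t 2.4 pos [ 0.4607 -0.0699  0.2562] yaw 52.63989858770166 tilt 0.04752362881962227 op 1.00263798860555 gf 0.0 F [ 0.1798  0.5324 -0.8886]
to target, units: [-0.0027 -0.006   5.5796] len 5.579589897785832
turn units: [ 0.0015 -0.0068 -0.0087] shift after turn: [ 0.0019 -0.005   5.5796]
```

Request:
drive_tool(moves=[[0.3,0,0,0.9,0,0,0],[0.3,0,0,0.9,0,0,0],[0.3,0,0,0.9,0,0,0],[0.3,0,0,0.9,0,0,0],[0.3,0,0,0.8,0,0,0],[0.3,0,0,0.6,0,0,0],[0.3,0,0,0.4,0,0,0],[0.3,0,0,0.18,0,0,0],[0.3,0,0,0,0,0,0],[0.5,0,0,0,0,0,0],[0.6,0,0,0,0,0,0],[0.7,0,0,0,0,0,0],[0.8,0,0,0,0,0,0],[1,0,0,0,0,0,0],[1,0,0,0,0,0,0],[1,0,0,0,0,0,0],[1,0,0,0,0,0,0]], squeeze=25)

```text
time: 4.1
eef_pos: [0.4617, -0.0698, 0.0345]
orientation: [1.003, 2.975, 0.0]
force: [-2.3, 1.7, 5.6]
opening: 0.331
grasp_force: 24.2
```

```bash
python3 go.py .4605 -.070 .25
python3 - <<'E'
from h import *
a=read_camera("scene")[:,:,::-1]; b=read_camera("top")[:,:,::-1]
cv2.imwrite("pics/g1.png",np.hstack([cv2.resize(a[140:260,240:360],(480,480),interpolation=cv2.INTER_CUBIC),cv2.resize(b[170:250,270:320],(300,480),interpolation=cv2.INTER_CUBIC)]))
E
```

```text
t 4.1 pos [ 0.4617 -0.0698  0.0345] yaw 52.72697792728019 tilt 0.1100940379998727 op 0.3313936147181766 gf 24.173651388846338 F [-2.2572  1.7091  5.5583]
to target, units: [ 0.0117 -0.0177 -5.3883] len 5.388326455396609
```

View pics/g1.png

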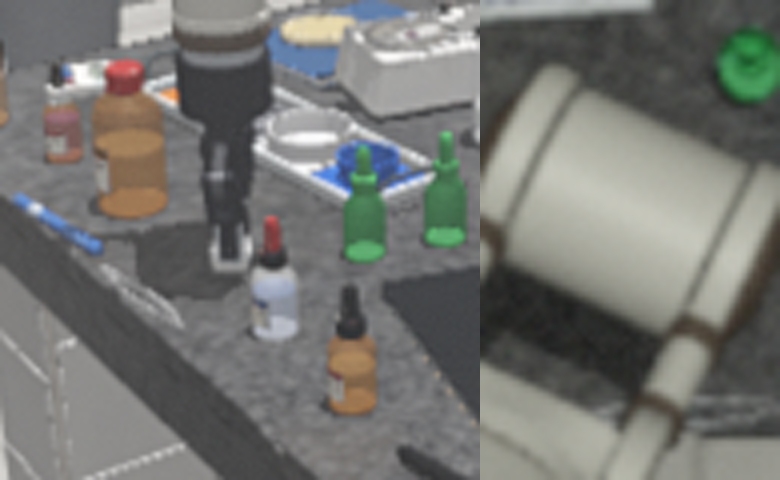

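The box is between the pads (scene crop, (230,250)). Next I lift, turn and carry it to the grey insert.

Request:
drive_tool(moves=[[1,0,0,-0.4,0,0,0],[1,0,0,-0.7,0,0,0],[1,0,0,-0.9,0,0,0],[1,0,0,-0.9,0,0,0],[1,0,0,-0.9,0,0,0],[1,0,0,-0.8,0,0,0],[1,0,0,-0.4,0,0,0.88],[1,0,0,0,0,0,1],[1,0,0,0,0,0,1],[1,0,0,0,0,0,1],[1,0,0,0,0,0,1],[1,0,0,0,0,0,1],[1,0,0,0,0,0,1],[1,0.7,0.6,0,0,0,0],[1,0.7,0.6,0,0,0,0],[1,0.7,0.6,0,0,0,0],[1,0.7,0.6,0,0,0,0],[1,0.7,0.6,0,0,0,0],[1,0.7,0.6,0,0,0,0],[1,0.7,0.6,0,0,0,0]])

```text
time: 6.2
eef_pos: [0.6102, 0.1428, 0.2336]
orientation: [2.113, 2.324, 0.001]
force: [0.2, -0.1, 0.2]
opening: 0.329
grasp_force: 24.5
```

Request:
drive_tool(moves=[[1,0.4,0.17,0,0,0,0],[1,0,0,0,0,0,0],[1,0,0,0,0,0,0]])

```text
time: 6.5
eef_pos: [0.6143, 0.1576, 0.2332]
orientation: [2.113, 2.324, -0.001]
force: [-0.0, -0.2, 0.2]
opening: 0.329
grasp_force: 24.6
```

```bash
python3 go.py .616 .158 .042 5.4
```

```text
t 6.5 pos [0.6143 0.1576 0.2332] yaw 5.450918919278407 tilt 0.04784379155784708 op 0.3285629041961825 gf 24.571745626162738 F [-0.0285 -0.1595  0.1626]
to target, units: [0.0091 0.0466 4.7789] len 4.779139449516906
turn units: [-0.0044  0.0054  0.0074] shift after turn: [0.0061 0.0441 4.7789]
```

Request:
drive_tool(moves=[[1,0,0.04,0.9,0,0,0],[1,0,0,0.9,0,0,0],[1,0,0,0.9,0,0,0],[1,0,0,0.8,0,0,0],[1,0,0,0.6,0,0,0],[1,0,0,0.3,0,0,0],[1,0,0,0.1,0,0,0],[1,0,0,0.1,0,0,0],[1,0,0,0.08,0,0,0],[1,0,0,0,0,0,0],[1,0,0,0,0,0,0]])

```text
time: 7.6
eef_pos: [0.6169, 0.1582, 0.0467]
orientation: [2.113, 2.324, 0.002]
force: [-1.2, -0.3, 1.0]
opening: 0.327
grasp_force: 24.6
```

```bash
python3 go.py .616 .158 .042 5.4
python3 - <<'E'
from h import *
a=read_camera("scene")[:,:,::-1]
cv2.imwrite("pics/g2.png",cv2.resize(a[120:220,260:380],(720,600),interpolation=cv2.INTER_CUBIC))
E
```

```text
t 7.6 pos [0.6169 0.1582 0.0467] yaw 5.437409826264325 tilt 0.07931672542706117 op 0.3274133299734627 gf 24.57816765876487 F [-1.2268 -0.3001  1.0225]
to target, units: [-0.0037 -0.0227  0.1186] len 0.12085042785838228
turn units: [0.0115 0.0007 0.0054] shift after turn: [-0.0037 -0.0226  0.1187]
```

View pics/g2.png

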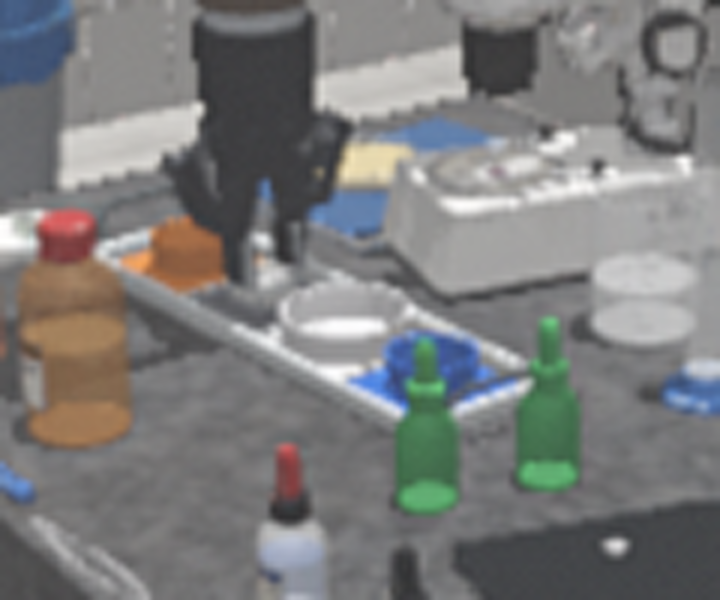

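The box hangs between the pads over the grey insert, just behind the white collar; both inserts are clear. I lower the last few mm.

Request:
drive_tool(moves=[[1,0,-0.02,0.04,0,0,0],[1,0,0,0.04,0,0,0],[1,0,0,0.03,0,0,0],[1,0,0,0,0,0,0],[1,0,0,0,0,0,0]])

```text
time: 8.15
eef_pos: [0.6156, 0.1582, 0.0425]
orientation: [-2.113, -2.324, 0.0]
force: [-3.5, 0.4, 7.2]
opening: 0.328
grasp_force: 26.2
```

Request:
drive_tool(moves=[[0.6,0,0,0,0,0,0],[0.55,0,0,0,0,0,0],[0.5,0,0,0,0,0,0],[0.45,0,0,0,0,0,0],[0.45,0,0,-0.1,0,0,0],[0.4,0,0,-0.3,0,0,0],[0.4,0,0,-0.7,0,0,0],[0.3,0,0,-0.9,0,0,0],[0.2,0,0,-0.9,0,0,0],[0,0,0,-0.9,0,0,0],[0,0,0,-0.9,0,0,0],[0,0,0,-0.5,0,0,0],[0,0,0,0,0,0,0]])

```text
time: 9.45
eef_pos: [0.6177, 0.1583, 0.2554]
orientation: [2.109, 2.319, 0.011]
force: [-0.2, -0.1, 0.7]
opening: 0.999
grasp_force: 0.0
```

```bash
python3 go.py .432 -.187 .25 5.4
```

```text
t 9.45 pos [0.6177 0.1583 0.2554] yaw 5.434874051760791 tilt 0.5452006860161164 op 0.9994363907601623 gf 0.0 F [-0.1957 -0.0534  0.6551]
to target, units: [-8.1535 -5.4408  0.0858] len 9.802522636132915
turn units: [0.0793 0.0027 0.0051] shift after turn: [-8.1569 -5.4348  0.1349]
```

Request:
drive_tool(moves=[[0,-0.815,-0.543,0,0,0,0],[0,-0.815,-0.543,0,0,0,0],[0,-0.815,-0.543,0,0,0,0],[0,-0.815,-0.543,0,0,0,0],[0,-0.815,-0.543,0,0,0,0],[0,-0.815,-0.543,0,0,0,0],[0,-0.815,-0.543,0,0,0,0],[0,-0.815,-0.543,0,0,0,0],[0,-0.815,-0.543,0,0,0,0],[0,-0.815,-0.543,0,0,0,0],[0,0,0,0,0,0,0],[0,0,0,0,0,0,0]])

```text
time: 10.65
eef_pos: [0.4296, -0.1871, 0.2488]
orientation: [-2.115, -2.321, -0.001]
force: [-0.1, 0.5, 0.2]
opening: 1.001
grasp_force: 0.0
```

```bash
python3 go.py .432 -.187 .055 5.4
python3 - <<'E'
from h import *
a=read_camera("scene")[:,:,::-1]; b=read_camera("top")[:,:,::-1]
cv2.imwrite("pics/g3.png",np.hstack([cv2.resize(a[90:240,240:360],(448,560),interpolation=cv2.INTER_CUBIC),cv2.resize(b[140:190,180:212+90],(342,140),interpolation=cv2.INTER_CUBIC).repeat(4,0)[:560]]) if 0 else np.vstack([cv2.resize(a[110:240,240:390],(519,450),interpolation=cv2.INTER_CUBIC),np.pad(cv2.resize(b[145:180,190:300],(471,150),interpolation=cv2.INTER_CUBIC),((0,0),(0,48),(0,0)))]))
E
```

```text
t 10.65 pos [ 0.4296 -0.1871  0.2488] yaw 5.311326510707812 tilt 0.07975969156021046 op 1.0006721225945614 gf 0.0 F [-0.1252  0.5117  0.1518]
to target, units: [-0.0098  0.0631  4.8455] len 4.845894544811006
turn units: [-0.005  -0.0104 -0.0129] shift after turn: [-0.0038  0.0602  4.8455]
```

View pics/g3.png

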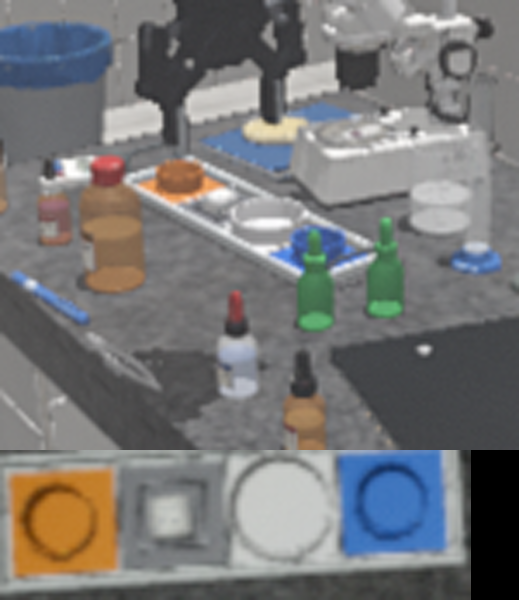

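The box sits flat in the grey recess (lower strip, box (168,516) in recess (172,518)). The gripper is over the blue dropper; I descend and grip.

Request:
drive_tool(moves=[[0,0,0.06,0.6,0,0,0],[0,0,0,0.9,0,0,0],[0,0,0,0.9,0,0,0],[0,0,0,0.9,0,0,0],[0,0,0,0.8,0,0,0],[0,0,0,0.5,0,0,0],[0,0,0,0.25,0,0,0],[0.2,0,0,0,0,0,0],[0.4,0,0,0,0,0,0],[0.5,0,0,0,0,0,0],[0.6,0,0,0,0,0,0],[0.7,0,0,0,0,0,0],[1,0,0,0,0,0,0],[1,0,0,0,0,0,0],[1,0,0,0,0,0,0],[1,0,0,0,0,0,0]], squeeze=25)

```text
time: 12.35
eef_pos: [0.4335, -0.1876, 0.0569]
orientation: [2.112, 2.322, 0.0]
force: [-0.7, 0.7, 5.9]
opening: 0.392
grasp_force: 24.7
```

```bash
python3 go.py .432 -.187 .25 5.4
```

```text
t 12.35 pos [ 0.4335 -0.1876  0.0569] yaw 5.4249458245835305 tilt 0.1498232071004128 op 0.392357318142005 gf 24.694622170063667 F [-0.7008  0.7218  5.8822]
to target, units: [ 0.009  -0.0271 -4.8283] len 4.8283721618164055
turn units: [0.016  0.0148 0.0036] shift after turn: [ 0.0175 -0.0364 -4.8282]
```

Request:
drive_tool(moves=[[1,0,0,-0.3,0,0,0],[1,0,0,-0.6,0,0,0],[1,0,0,-0.9,0,0,0],[1,0,0,-0.9,0,0,0],[1,0,0,-0.9,0,0,0],[1,0,0,-0.8,0,0,0],[1,0,0,-0.4,0,0,0],[1,0.3,0.4,0,0,0,0],[1,0.5,0.7,0,0,0,0],[1,0.55,0.75,0,0,0,0],[1,0.55,0.75,0,0,0,0],[1,0.55,0.75,0,0,0,0],[1,0.55,0.75,0,0,0,0],[1,0.5,0.7,0,0,0,0],[1,0.3,0.4,0,0,0,0],[1,0.16,0.16,0,0,0,0],[1,0,0,0,0,0,0],[1,0,0,0,0,0,0]])

```text
time: 14.15
eef_pos: [0.6303, -0.0094, 0.2476]
orientation: [-2.114, -2.324, 0.001]
force: [-0.0, -0.8, 0.7]
opening: 0.394
grasp_force: 25.2
```

```bash
python3 go.py .632 -.0095 .065 5.4
python3 - <<'E'
from h import *
a=read_camera("scene")[:,:,::-1]
cv2.imwrite("pics/g4.png",cv2.resize(a[100:220,270:390],(560,560),interpolation=cv2.INTER_CUBIC))
E
```

```text
t 14.15 pos [ 0.6303 -0.0094  0.2476] yaw 5.411450916612429 tilt 0.04355406331691132 op 0.39410957499727706 gf 25.244085804442875 F [-0.0401 -0.8069  0.7106]
to target, units: [-0.0054  0.0443  4.5659] len 4.566149581249938
turn units: [-0.0057  0.0028  0.0017] shift after turn: [-0.0069  0.0412  4.566 ]
```

View pics/g4.png

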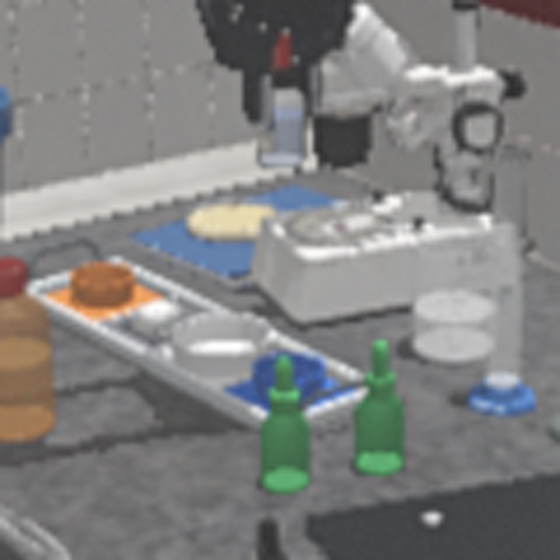

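The blue dropper hangs upright in the jaws, with the blue insert below at (288,378). I lower it.

Request:
drive_tool(moves=[[1,0,0.04,0.5,0,0,0],[1,0,0,0.9,0,0,0],[1,0,0,0.9,0,0,0],[1,0,0,0.9,0,0,0],[1,0,0,0.5,0,0,0],[1,0,0,0.3,0,0,0],[1,0,0,0.1,0,0,0],[1,0,0,0.1,0,0,0],[1,0,0,0.1,0,0,0],[1,0,0,0.1,0,0,0],[1,0,0,0.1,0,0,0],[1,0,0,0,0,0,0],[1,0,0,0,0,0,0]])

```text
time: 15.5
eef_pos: [0.6326, -0.0086, 0.0675]
orientation: [2.114, 2.324, -0.0]
force: [0.4, -0.0, -1.4]
opening: 0.393
grasp_force: 25.2
```

```bash
python3 go.py .632 -.0095 .065 5.4
```

```text
t 15.5 pos [ 0.6326 -0.0086  0.0675] yaw 5.439466057102947 tilt 0.0016086060720592681 op 0.3932624381429433 gf 25.24323741963599 F [ 0.3627 -0.0215 -1.43  ]
to target, units: [-0.0215 -0.0173  0.0631] len 0.06889518077515405
turn units: [-0.0002  0.0002  0.0057] shift after turn: [-0.0215 -0.0173  0.0631]
```

Request:
drive_tool(moves=[[1,0,0,0.04,0,0,0],[1,0,0,0.04,0,0,0],[1,0,0,0,0,0,0],[1,0,0,0,0,0,0]])

```text
time: 15.9
eef_pos: [0.6329, -0.0088, 0.0649]
orientation: [2.113, 2.324, 0.0]
force: [-1.4, -1.0, 3.9]
opening: 0.391
grasp_force: 25.7
```

Request:
drive_tool(moves=[[0.6,0,0,0,0,0,0],[0.55,0,0,0,0,0,0],[0.5,0,0,0,0,0,0],[0.4,0,0,0,0,0,0],[0.3,0,0,0,0,0,0],[0.2,0,0,-0.2,0,0,0],[0.2,0,0,-0.6,0,0,0],[0,0,0,-0.9,0,0,0],[0,0,0,-0.9,0,0,0],[0,0,0,-0.9,0,0,0],[0,0,0,-0.8,0,0,0],[0,0,0,-0.4,0,0,0],[0,0,0,0,0,0,0]])

```text
time: 17.2
eef_pos: [0.634, -0.0089, 0.2556]
orientation: [2.11, 2.321, 0.005]
force: [-0.2, 0.3, 0.3]
opening: 1.0
grasp_force: 0.0
```

```bash
python3 go.py .424 -.303 .25 5.4
```

```text
t 17.2 pos [ 0.634  -0.0089  0.2556] yaw 5.434151353492739 tilt 0.3346075992582474 op 0.9999067690174998 gf 0.0 F [-0.1941  0.2636  0.255 ]
to target, units: [-6.8222 -5.9235  0.118 ] len 9.035696833596697
turn units: [0.0465 0.0144 0.0049] shift after turn: [-6.8259 -5.9187  0.1392]
```

Request:
drive_tool(moves=[[0,-0.683,-0.592,0,0,0,0],[0,-0.683,-0.592,0,0,0,0],[0,-0.683,-0.592,0,0,0,0],[0,-0.683,-0.592,0,0,0,0],[0,-0.683,-0.592,0,0,0,0],[0,-0.683,-0.592,0,0,0,0],[0,-0.683,-0.592,0,0,0,0],[0,-0.683,-0.592,0,0,0,0],[0,-0.683,-0.592,0,0,0,0],[0,-0.683,-0.592,0,0,0,0],[0,0,0,0,0,0,0],[0,0,0,0,0,0,0]])

```text
time: 18.4
eef_pos: [0.4218, -0.3026, 0.2503]
orientation: [-2.113, -2.32, -0.001]
force: [0.8, -0.3, -0.3]
opening: 1.001
grasp_force: 0.0
```

```bash
python3 go.py .4235 -.303 .055 5.4
```

```text
t 18.4 pos [ 0.4218 -0.3026  0.2503] yaw 5.330523762374704 tilt 0.20965790869203998 op 1.0012296431994472 gf 0.0 F [ 0.8272 -0.2518 -0.3462]
to target, units: [-0.029   0.0486  4.8813] len 4.881645697565253
turn units: [-0.0144 -0.0269 -0.0101] shift after turn: [-0.0133  0.0402  4.8815]
```

Request:
drive_tool(moves=[[0,0,0.04,0.6,0,0,0],[0,0,0,0.9,0,0,0],[0,0,0,0.9,0,0,0],[0,0,0,0.9,0,0,0],[0,0,0,0.8,0,0,0],[0,0,0,0.5,0,0,0],[0,0,0,0.25,0,0,0],[0.2,0,0,0,0,0,0],[0.4,0,0,0,0,0,0],[0.5,0,0,0,0,0,0],[0.6,0,0,0,0,0,0],[0.7,0,0,0,0,0,0],[1,0,0,0,0,0,0],[1,0,0,0,0,0,0],[1,0,0,0,0,0,0],[1,0,0,0,0,0,0]], squeeze=25)

```text
time: 20.0
eef_pos: [0.4251, -0.3038, 0.0596]
orientation: [2.112, 2.322, -0.0]
force: [-0.7, 0.1, 6.5]
opening: 0.388
grasp_force: 24.9
```

```bash
python3 go.py .608 .241 .25 5.4
python3 - <<'E'
from h import *
a=read_camera("scene")[:,:,::-1]; b=read_camera("top")[:,:,::-1]
cv2.imwrite("pics/g5.png",np.hstack([cv2.resize(a[130:250,270:390],(480,480),interpolation=cv2.INTER_CUBIC),cv2.resize(b[140:180,255:325][:,:26*2],(312,480) if 0 else (312,240),interpolation=cv2.INTER_CUBIC).repeat(2,0)]) if 0 else cv2.resize(a[125:250,255:395],(672,600),interpolation=cv2.INTER_CUBIC))
E
```

```text
t 20.0 pos [ 0.4251 -0.3038  0.0596] yaw 5.42224395623992 tilt 0.15495041197071557 op 0.38757154174632374 gf 24.858143048768397 F [-0.7158  0.1281  6.4649]
to target, units: [13.1171  5.847  -4.7777] len 15.13513542585231
turn units: [0.0136 0.018  0.0032] shift after turn: [13.1297  5.8342 -4.7589]
```

View pics/g5.png

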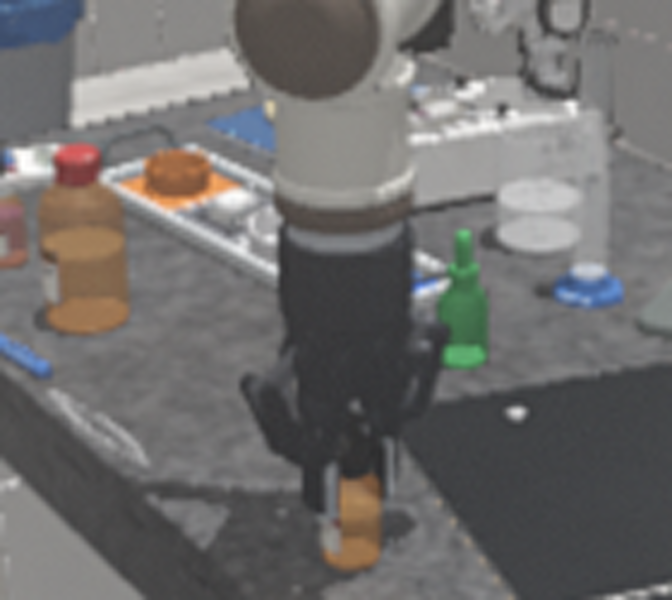

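The amber dropper is gripped round its body at (352,510). Next I lift and carry it.

Request:
drive_tool(moves=[[1,0,0,-0.3,0,0,0],[1,0,0,-0.6,0,0,0],[1,0,0,-0.9,0,0,0],[1,0,0,-0.9,0,0,0],[1,0,0,-0.9,0,0,0],[1,0,0,-0.8,0,0,0],[1,0,0,-0.4,0,0,0],[1,0.4,0.2,0,0,0,0],[1,0.7,0.3,0,0,0,0],[1,0.8,0.36,0,0,0,0],[1,0.9,0.4,0,0,0,0],[1,0.9,0.4,0,0,0,0],[1,0.9,0.4,0,0,0,0],[1,0.9,0.4,0,0,0,0],[1,0.9,0.4,0,0,0,0],[1,0.9,0.4,0,0,0,0],[1,0.9,0.4,0,0,0,0],[1,0.9,0.4,0,0,0,0],[1,0.9,0.4,0,0,0,0],[1,0.9,0.4,0,0,0,0]])

```text
time: 22.1
eef_pos: [0.5765, 0.1512, 0.2507]
orientation: [-2.113, -2.324, 0.001]
force: [1.5, 0.1, -1.1]
opening: 0.392
grasp_force: 25.3
```

Request:
drive_tool(moves=[[1,0.9,0.4,0,0,0,0],[1,0.8,0.36,0,0,0,0],[1,0.6,0.25,0,0,0,0],[1,0,0,0,0,0,0],[1,0,0,0,0,0,0]])

```text
time: 22.6
eef_pos: [0.6076, 0.2449, 0.2502]
orientation: [-2.113, -2.325, 0.002]
force: [0.2, -0.1, -0.8]
opening: 0.385
grasp_force: 25.3
```

```bash
python3 go.py .608 .241 .068 5.4
```

```text
t 22.6 pos [0.6076 0.2449 0.2502] yaw 5.4822263321754185 tilt 0.06387884487996145 op 0.3847068005920535 gf 25.286028252448887 F [ 0.1863 -0.1104 -0.7837]
to target, units: [-0.0955  0.0035  4.5561] len 4.5571366088396745
turn units: [-0.0074  0.0057  0.012 ] shift after turn: [-0.0986 -0.0004  4.5561]
```

Request:
drive_tool(moves=[[1,-0.1,0,0.5,0,0,0],[1,0,0,0.9,0,0,0],[1,0,0,0.9,0,0,0],[1,0,0,0.9,0,0,0],[1,0,0,0.5,0,0,0],[1,0,0,0.3,0,0,0],[1,0,0,0.1,0,0,0],[1,0,0,0.1,0,0,0],[1,0,0,0.1,0,0,0],[1,0,0,0.1,0,0,0],[1,0,0,0.05,0,0,0],[1,0,0,0,0,0,0],[1,0,0,0,0,0,0]])

```text
time: 23.9
eef_pos: [0.6086, 0.2411, 0.0725]
orientation: [2.113, 2.324, 0.0]
force: [-0.3, -0.3, -0.5]
opening: 0.391
grasp_force: 25.3
```

```bash
python3 go.py .608 .241 .068 5.4
```

```text
t 23.9 pos [0.6086 0.2411 0.0725] yaw 5.438298047778212 tilt 0.018336078652106565 op 0.3912890671860694 gf 25.275653158023488 F [-0.2871 -0.3177 -0.4875]
to target, units: [-0.001  -0.0143  0.1126] len 0.11353343201017208
turn units: [ 0.0027 -0.0002  0.0056] shift after turn: [-0.001  -0.0143  0.1126]
```

Request:
drive_tool(moves=[[1,0,0,0.05,0,0,0],[1,0,0,0.04,0,0,0],[1,0,0,0.03,0,0,0],[1,0,0,0,0,0,0],[1,0,0,0,0,0,0]])

```text
time: 24.4
eef_pos: [0.6085, 0.241, 0.0678]
orientation: [2.114, 2.324, 0.0]
force: [-1.5, -0.2, 3.1]
opening: 0.386
grasp_force: 25.6
```

Seated, with contact at the expected height. I release and rise.

Request:
drive_tool(moves=[[0.6,0,0,0,0,0,0],[0.55,0,0,0,0,0,0],[0.5,0,0,0,0,0,0],[0.4,0,0,0,0,0,0],[0.3,0,0,0,0,0,0],[0.2,0,0,-0.2,0,0,0],[0.2,0,0,-0.6,0,0,0],[0,0,0,-0.9,0,0,0],[0,0,0,-0.9,0,0,0],[0,0,0,-0.9,0,0,0],[0,0,0,-0.8,0,0,0],[0,0,0,-0.4,0,0,0],[0,0,0,0,0,0,0]])

```text
time: 25.7
eef_pos: [0.6099, 0.2413, 0.2589]
orientation: [2.111, 2.322, 0.008]
force: [-0.1, 0.3, -0.3]
opening: 0.998
grasp_force: 0.0
```

```bash
python3 go.py .4425 .073 .25 5.4
```

```text
t 25.7 pos [0.6099 0.2413 0.2589] yaw 5.434971916142887 tilt 0.3430301879943127 op 0.9978652446384162 gf 0.0 F [-0.0859  0.2939 -0.3082]
to target, units: [-3.7924 -4.565   0.1932] len 5.937885356448759
turn units: [ 0.0497 -0.0049  0.0051] shift after turn: [-3.7951 -4.5614  0.2226]
```

Request:
drive_tool(moves=[[0,-0.54,-0.65,0,0,0,0],[0,-0.54,-0.65,0,0,0,0],[0,-0.54,-0.65,0,0,0,0],[0,-0.54,-0.65,0,0,0,0],[0,-0.54,-0.65,0,0,0,0],[0,-0.54,-0.65,0,0,0,0],[0,-0.54,-0.65,0,0,0,0],[0,0,0,0,0,0,0],[0,0,0,0,0,0,0]])

```text
time: 26.6
eef_pos: [0.4408, 0.0731, 0.2539]
orientation: [-2.114, -2.321, 0.002]
force: [0.0, 0.2, 0.6]
opening: 0.998
grasp_force: 0.0
```

```bash
python3 go.py .4425 .073 .087 5.4
python3 - <<'E'
from h import *
a=read_camera("scene")[:,:,::-1]; b=read_camera("top")[:,:,::-1]
cv2.imwrite("pics/g6.png",np.vstack([cv2.resize(a[110:210,220:370],(600,400),interpolation=cv2.INTER_CUBIC),cv2.resize(b[140:185,183:303],(600,200),interpolation=cv2.INTER_CUBIC)]))
E
```

```text
t 26.6 pos [0.4408 0.0731 0.2539] yaw 5.359248605334457 tilt 0.13186946283904113 op 0.9980272514407312 gf 0.0 F [0.0447 0.2344 0.6485]
to target, units: [-0.01    0.0519  4.1725] len 4.172792465298638
turn units: [-0.0181 -0.0064 -0.0059] shift after turn: [-0.0069  0.0428  4.1726]
```

View pics/g6.png

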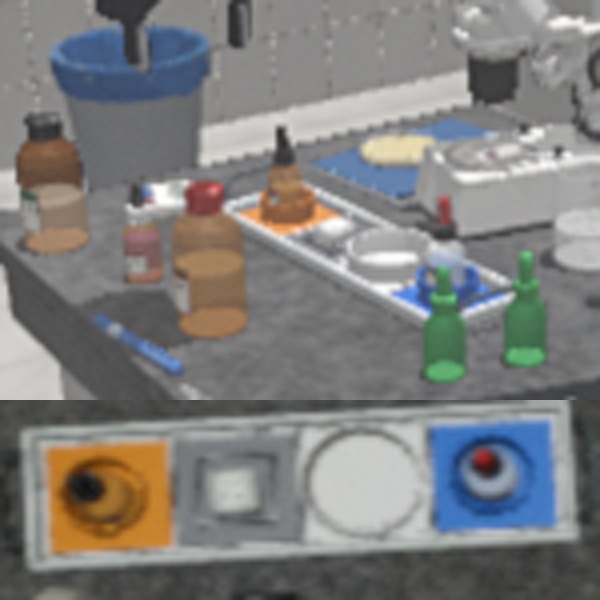

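All three placed things stand in their inserts: amber dropper at (95,490), box (232,490), blue dropper (487,470). Now the red-cap bottle, with a firmer grip.

Request:
drive_tool(moves=[[0,0,0.04,0.5,0,0,0],[0,0,0,0.8,0,0,0],[0,0,0,0.9,0,0,0],[0,0,0,0.9,0,0,0],[0,0,0,0.5,0,0,0],[0,0,0,0.3,0,0,0],[0,0,0,0.25,0,0,0],[0.1,0,0,0,0,0,0],[0.2,0,0,0,0,0,0],[0.3,0,0,0,0,0,0],[0.4,0,0,0,0,0,0],[0.6,0,0,0,0,0,0],[1,0,0,0,0,0,0],[1,0,0,0,0,0,0],[1,0,0,0,0,0,0]], squeeze=45)

```text
time: 28.2
eef_pos: [0.4443, 0.0733, 0.0911]
orientation: [2.112, 2.323, 0.002]
force: [-2.3, 0.4, 4.9]
opening: 0.698
grasp_force: 48.0
```

```bash
python3 go.py .624 .074 .25 5.4
```

```text
t 28.2 pos [0.4443 0.0733 0.0911] yaw 5.435630445150292 tilt 0.14968066202300886 op 0.6982104949037468 gf 47.95276206918061 F [-2.3122  0.3817  4.8542]
to target, units: [-0.4104  4.4846 -3.9617] len 5.997956252928061
turn units: [0.0214 0.004  0.0052] shift after turn: [-0.4058  4.4747 -3.9734]
```

Request:
drive_tool(moves=[[1,0,0,-0.2,0,0,0],[1,0,0,-0.4,0,0,0],[1,0,0,-0.7,0,0,0],[1,0,0,-0.8,0,0,0],[1,0,0,-0.8,0,0,0],[1,0,0,-0.7,0,0,0],[1,0,0,-0.4,0,0,0],[1,0,0.3,0,0,0,0],[1,-0.1,0.6,0,0,0,0],[1,-0.1,0.8,0,0,0,0],[1,-0.1,0.8,0,0,0,0],[1,-0.1,0.8,0,0,0,0],[1,0,0.7,0,0,0,0],[1,0,0.47,0,0,0,0],[1,0,0,0,0,0,0],[1,0,0,0,0,0,0],[1,0,0,0,0,0,0]])

```text
time: 29.9
eef_pos: [0.6218, 0.0744, 0.2493]
orientation: [-2.113, -2.324, 0.001]
force: [-0.4, -0.2, -3.5]
opening: 0.697
grasp_force: 50.5
```

```bash
python3 go.py .624 .074 .1 5.4
```

```text
t 29.9 pos [0.6218 0.0744 0.2493] yaw 5.435013755716658 tilt 0.06362575997084836 op 0.6966778872691604 gf 50.521940044127405 F [-0.3947 -0.1916 -3.5295]
to target, units: [-0.0168  0.0581  3.7333] len 3.7338304752261737
turn units: [-0.0092 -0.0011  0.0051] shift after turn: [-0.0162  0.054   3.7334]
```

Request:
drive_tool(moves=[[1,-0.02,0.04,0.5,0,0,0],[1,0,0,0.8,0,0,0],[1,0,0,0.8,0,0,0],[1,0,0,0.6,0,0,0],[1,0,0,0.3,0,0,0],[1,0,0,0.15,0,0,0],[1,0,0,0.1,0,0,0],[1,0,0,0.1,0,0,0],[1,0,0,0.1,0,0,0],[1,0,0,0.1,0,0,0],[1,0,0,0,0,0,0],[1,0,0,0,0,0,0]])

```text
time: 31.1
eef_pos: [0.6244, 0.0737, 0.1075]
orientation: [2.114, 2.324, 0.0]
force: [0.5, -0.1, -3.3]
opening: 0.699
grasp_force: 50.5
```

```bash
python3 go.py .624 .074 .0991 5.4
```

```text
t 31.1 pos [0.6244 0.0737 0.1075] yaw 5.430261220427301 tilt 0.0018510375787029571 op 0.6988178708392437 gf 50.49710813909769 F [ 0.5072 -0.0637 -3.3071]
to target, units: [ 0.0073 -0.0091  0.2109] len 0.21124589209420494
turn units: [0.0002 0.0001 0.0044] shift after turn: [ 0.0073 -0.0091  0.2109]
```

Request:
drive_tool(moves=[[1,0,0,0.07,0,0,0],[1,0,0,0.06,0,0,0],[1,0,0,0.05,0,0,0],[1,0,0,0.03,0,0,0],[1,0,0,0,0,0,0],[1,0,0,0,0,0,0]])

```text
time: 31.7
eef_pos: [0.6244, 0.0737, 0.0992]
orientation: [2.114, 2.324, -0.0]
force: [-0.8, -1.1, -1.5]
opening: 0.7
grasp_force: 50.6
```

Request:
drive_tool(moves=[[1,0,0,0.025,0,0,0],[1,0,0,0,0,0,0],[1,0,0,0,0,0,0]])

```text
time: 32.0
eef_pos: [0.6244, 0.0737, 0.0991]
orientation: [2.113, 2.324, -0.0]
force: [-4.6, 0.3, 5.4]
opening: 0.693
grasp_force: 51.3
```

Request:
drive_tool(moves=[[0.28,0,0,0,0,0,0],[0.25,0,0,0,0,0,0],[0.2,0,0,0,0,0,0],[0.1,0,0,0,0,0,0],[0,0,0,0,0,0,0],[0,0,0,-0.1,0,0,0],[0,0,0,-0.4,0,0,0],[0,0,0,-0.8,0,0,0],[0,0,0,-0.9,0,0,0],[0,0,0,-0.9,0,0,0],[0,0,0,-0.8,0,0,0],[0,-0.6,-0.7,0,0,0,0],[0,-0.6,-0.7,0,0,0,0],[0,-0.6,-0.7,0,0,0,0],[0,-0.6,-0.7,0,0,0,0],[0,-0.6,-0.7,0,0,0,0],[0,-0.6,-0.6,0,0,0,0],[0,0,0,0,0,0,0],[0,0,0,0,0,0,0]])

```text
time: 33.9
eef_pos: [0.4749, -0.0855, 0.2555]
orientation: [2.114, 2.321, 0.002]
force: [0.8, 0.9, -0.1]
opening: 1.002
grasp_force: 0.0
```

```bash
python3 go.py
python3 - <<'E'
from h import *
a=read_camera("scene")[:,:,::-1]; b=read_camera("top")[:,:,::-1]
cv2.imwrite("pics/g7.png",np.vstack([cv2.resize(a[110:210,220:370],(600,400),interpolation=cv2.INTER_CUBIC),cv2.resize(b[140:185,183:303],(600,200),interpolation=cv2.INTER_CUBIC)]))
E
```

```text
t 33.9 pos [ 0.4749 -0.0855  0.2555] yaw 5.342256935022055 tilt 0.13659867403446674 op 1.0015777696947599 gf 0.0 F [ 0.8163  0.9081 -0.0893]
```

View pics/g7.png

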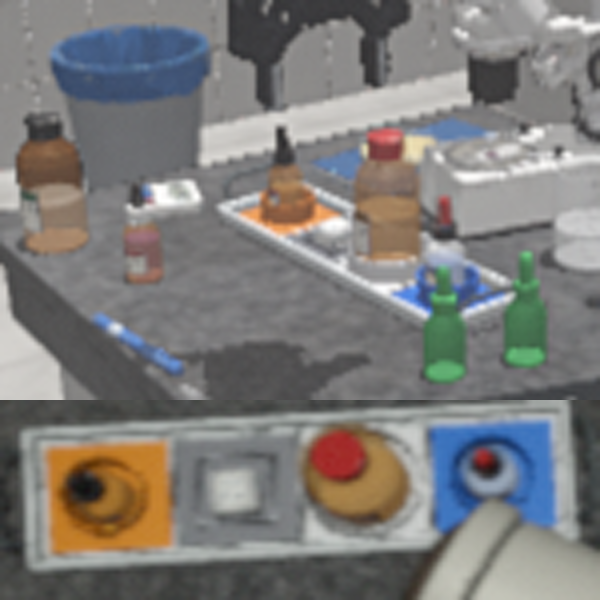

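The red-cap bottle stands in the white insert (scene (387,200), top (355,475)), and the other three are unchanged. The pink dropper (142,240) and the black-capped bottle (52,190) have not moved, so I hand in.

```bash
python3 -c "
from cell import arm; print(arm.close_job())"
```

```text
the job is handed in; nothing more can be done
None
```

I handed the job in at about 34 s on the robot's clock: both droppers, the red-cap bottle and the cover-slip box stand in their inserts, and the last pictures show the pink dropper and black-capped bottle where they were; no verdict was returned.

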